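# Draw out the sprung repeat gauge to its mark and hold it

## Robot

A 6-joint arm with a two-finger parallel gripper is mounted at the origin on the work surface. World frame = base frame: x ahead of the robot, y to its left, z up, the work surface at z = 0. Lengths are in mm, angles in rad, forces in N, time in s.
With the tool pointing down it reaches from about 300 to 750 mm from the base axis. Payload 8.5 kg.
Tool frame: the origin (TCP) lies between the finger pads; the fingertips stand 8 mm ahead of it and the grasp point (between the pads) lies 11 mm behind it; x points along the fingers, z is the direction in which the jaws open and shut, and the axes are right-handed (so a half turn about x gives the same grasp; the last joint's range is limited). The gripper opens to 85 mm and grips with 20 to 120 N. Pads are 22 mm wide; open, the fingers measure 114 mm over their backs; the gripper's body (76 mm by 85 mm) begins 54 mm behind the grasp point. The pads swing forward as they close: fully open they stand 13 mm farther back than shut.
Start: joints at [0.897, 0.381, 1.297, -0, 1.464, -0.215], TCP at [243.569, 493.107, 239.322] pointing down, gripper open.
Joint ranges: [-3.11, 3.11], [-0.89, 2.33], [0.22, 2.48], [-1.42, 4.56], [0.17, 2.85], [-2.88, 2.88]. Speed limits (rad/s): [2.39, 2.39, 3.14, 3.14, 3.14, 3.14].

## Interface

Orientations are given as a 3x3 rotation matrix whose columns are the frame's x, y, z axes.
In Python, from plant import get_state, vision, job_done gives the robot as it stands. The module is installed in compiled form; this text tells all that it offers.
- The arm moves only by the tool apply_moves, never from a script. Its argument "steps" is a list of rows, each a list of 5 numbers: the opening, from -1 (shut) to 1 (fully open), then the shift along the world's x, y, z in units of 120 mm (1.0 is 120 mm), then the turn about the world's z in units of pi rad (1.0 is pi rad). In form: [[fingers, tx, ty, tz, roll], ...]. A call has 1 to 8 rows; each row is the pose to reach, as a shift and turn from the pose measured when the call began, turning the shorter way round; what a row does not reach only later rows make up. A row lasts 1/10 s, in which the tool goes at most 50 mm and 8.59 degrees, less where a joint would pass 70% of its speed; a pose out of reach is approached as far as the arm can. A call with a number of a shift or a turn outside -1 to 1 is refused whole. A call with a gripper value outside its range is refused whole. The fingers move at their own pace and stop on an object; "newtons" is the grip in N (left out, the last holds). Time passes only in rows, so rows that repeat a pose let the fingers close. It gives the time, the measured TCP pose, the force and the opening at its end, in the units of the state.
- get_state(): the state, without advancing time (a new reading comes with each control period).
- vision.capture(name): name is "side" or "top"; returns (picture, depth): 480x640x3 uint8, red, green, blue; 480x640 float32, mm along the optical axis (not along the pixel's ray), 0 where there is no reading.
- vision.calibration(name): a dict with "mtx" (3x3 intrinsics, pixels), "R" (3x3) and "t" (3): a world point X has camera coordinates R X + t. Camera axes: x right, y down, z forward; pixel columns grow to the right and rows downward; lengths in mm; the calibration is good to about 2 mm. A picture is of the moment at which its call begins. calibration takes no time and is no camera call.
- job_done(): hands the job in, once; it reports no verdict.
The state is a dict: "t": time; "qpos": joint angles; "qd": joint speeds; "joint_torque": joint torques, N m; "tool_pos": TCP position; "ee_rot": TCP orientation; "ft_force": force on the tool from outside, world axes, zero at the start; "torque": the same for the moment, N m; "grip_width": opening from 0.0 (shut) to 1.0 (fully open).
Only numpy, scipy, OpenCV 4.12 (cv2) and the standard library are available. Lean on these libraries where they do the work, as an engineer would, in place of code of your own. Each camera call takes 0.05 s, during which the arm holds its last target.

## Task

Set out the next pattern repeat on the print table: press the red latch lever of the grey gauge all the way down to free the sprung rod and leave it down, then take the rod's upright black handle and pull the rod out against its spring until the yellow pointer lines up with the red length mark, and keep holding it still there; the program finishes while holding. Do not shift the red mark, and leave the weights, jar, brush, screen, squeegee and yarn cone where they are.

Things in the scene. Friction and masses are not known exactly. Their poses are not given: they have to be found in the camera images.
- gauge: Fixed grey repeat gauge, base plate 90 x 250 x 10 mm; place and yaw vary. Origin at table height under the rod's axis; +y is the way the rod pulls out (about the robot's left), z up, +x the lever's side (away from the robot). Aluminium sleeve, open on top: 36 mm wide, y -160 to +25 mm, 58 mm high; black bush (68 mm high) to y = 30. Blue latch head: 88 mm high, x 21 to 43, y -129 to -95.
- lever (a joint): Latch lever angle: 0 raised, 0.7 rad fully down (a fixed stop); starts near 0 and stays where it is left (about 2 N at the paddle moves it). Its hinge runs along the gauge's y at gauge x = 32, y = -112, z = 80 mm. While raised (below about 0.4 rad) its pawl stops the rod after 5 mm.
- paddle (a point): Centre of the upper face of the lever's red paddle (32 mm along the lever, 26 mm wide, 10 mm thick), 76 mm from the hinge. At 0 it slopes up from the hinge by 0.6 rad, at gauge x = 92, y = -112, z = 127 mm; fully down it dips 0.1 rad, at about x = 108, z = 77 mm, free space below. Push it straight down from above.
- rod: Sprung inner rod (steel, 14 mm thick) with its handle. Origin on the rod's axis, 50 mm above the table, at gauge y = 0 with the rod home; axes as the gauge's. It moves only along the gauge's +y, 0 to 130 mm (far stop). A spring pulls it home: 3 N at home, growing 50 N per m (8 N at 100 mm), plus about 0.3 N of friction.
- grip (a point): Point at which to pinch the rod's upright black round handle (18 mm in diameter, from 36 to 116 mm above the table), on its axis, 95 mm above the table, 21 mm below its top; with the rod home at gauge x = 0, y = 62 mm. Fingers may close along any horizontal direction.
- pointer (a point): Free end of the yellow pointer (4 mm wide) that sits on the rod's brass block and moves with the rod; at home it is at gauge x = -27, y = -130, z = 68 mm.
- mark (a joint): Where the red length mark is set, m: how far the rod must be pulled out from home for the pointer to line up with it. It differs from start to start (0.055 to 0.105) and must stay as set; a stiff slider (6 N).
- mark_tip (a point): Tip of the red length mark, a small red block 18 mm long and at most 72 mm above the table, on the white scale bar (top at 55 mm) along the sleeve's -x side; tip at gauge x = -28, z = 68 mm; axes as the gauge's. The pointer lines up when both have the same y in the gauge's frame.
- weight_a: Bystander: a 64 mm wide, 34 mm high black rubber-covered weight; origin at the centre of its underside.
- weight_b: Bystander: a second weight, the same; origin at the centre of its underside.
- ink_jar: Bystander: a 60 mm wide, 65 mm high screw-top ink jar; origin at the centre of its underside.
- brush: Bystander: a 200 mm brush lying on the table; origin at the centre of its underside.
- screen: Bystander: a 360 x 300 x 26 mm printing screen in a blue frame, lying on the table to the robot's right; origin at the centre of its underside.
- squeegee: Bystander: a wooden 220 x 30 x 48 mm squeegee standing on its blade inside the screen's frame; origin at the centre of its underside.
- yarn: Bystander: a 130 mm high cone of yarn to the robot's left; origin at the centre of its underside.

How it is judged:
By the outcome, as a careful person would: the job done as asked, in the order asked, and still so for the second after the job is handed in, while the arm keeps its last pose, push and grip.
It also fails if it takes over 48 s, if anything falls off the work surface, if the arm or the gripper's body presses on something with over 40 N, if the wrist force passes 120 N, or if a joint passes its speed limit or range.

## Working session

There is one attempt and no reset: what is moved stays moved. The work goes in short steps, Python scripts to look and compute and a tool call to move; the robot and the scene stay as the last step left them, time stands still between calls to the robot, and variables do not carry over. Pictures are saved under pics/ and viewed, and the job is handed in when it is done.

Besides the shell and the picture viewer there is one more tool, called after "Request:" in YAML: its name, and indented under it one key for each argument. apply_moves: Moves the arm, as the interface text tells. Its arguments: {"type":"object","properties":{"steps":{"type":"array","items":{"type":"array","items":{"type":"number"}}},"newtons":{"type":"number"}},"required":["steps"]}

```bash
mkdir -p pics; cat > h.py <<'E'
import numpy as np, cv2
from plant import get_state, vision, job_done
def cap(n,f):
    p,d=vision.capture(n); cv2.imwrite(f'pics/{f}.png',p[:,:,::-1]); np.savez(f'pics/{f}.npz',p=p,d=d); return p,d
def pts(n,uv,d):
    c=vision.calibration(n); K,R,t=map(np.array,(c['mtx'],c['R'],c['t']))
    uv=np.atleast_2d(uv).astype(float); z=np.atleast_1d(d)
    r=np.c_[uv,np.ones(len(uv))]@np.linalg.inv(K).T
    return (r*z[:,None]-t)@R
def plane(n,uv,h):
    c=vision.calibration(n); K,R,t=map(np.array,(c['mtx'],c['R'],c['t']))
    uv=np.atleast_2d(uv).astype(float)
    r=np.c_[uv,np.ones(len(uv))]@np.linalg.inv(K).T@R
    o=-R.T@t
    return o+r*((h-o[2])/r[:,2])[:,None]
E
python3 - <<'E'
from h import *
s=get_state(); print(s)
cap('side','s0');cap('top','t0')
for n in('side','top'):
    c=vision.calibration(n);print(n,c['mtx'],-np.array(c['R']).T@c['t'],c['R'])
E
```

```text
{'t': 0.0, 'qpos': array([ 8.96717398e-01,  3.81216335e-01,  1.29830529e+00, -7.15371363e-06,
        1.46363245e+00, -2.15297259e-01]), 'qd': array([ 0.00109481,  0.00051135,  0.0002145 ,  0.00074536, -0.0001151 ,
       -0.00019213]), 'joint_torque': array([ 1.48083749e-03, -4.48461127e+01, -2.31276387e+01, -6.62011757e-05,
        4.73273991e-03,  3.87515274e-05]), 'tool_pos': array([243.37824351, 492.88076581, 238.68584944]), 'ee_rot': array([[-9.69046150e-04, -8.96592890e-01,  4.42854660e-01],
       [-1.22434822e-03,  4.42855600e-01,  8.96592114e-01],
       [-9.99998781e-01,  3.26630823e-04, -1.52688942e-03]]), 'ft_force': array([ 0.50690947,  0.44669199, -0.01860014]), 'torque': array([ 0.04715996, -0.03177796, -0.01041105]), 'grip_width': 1.0008888473887825}
side [[603.82743741   0.         322.4096036 ]
 [  0.         603.82743741 238.92274629]
 [  0.           0.           1.        ]] [  77.88227871 1375.67312685 1062.38511661] [[-0.94745725 -0.31986349 -0.00347909]
 [-0.1710301   0.51573383 -0.83950421]
 [ 0.27032103 -0.79479933 -0.54334204]]
top [[458.80853568   0.         315.90949262]
 [  0.         458.80853568 230.68589468]
 [  0.           0.           1.        ]] [ 323.57872148    3.39425944 1265.85042204] [[-0.02915547 -0.99953919  0.00844786]
 [-0.9837477   0.02719479 -0.17748496]
 [ 0.17717343 -0.01348522 -0.98408725]]
```

View pics/s0.png

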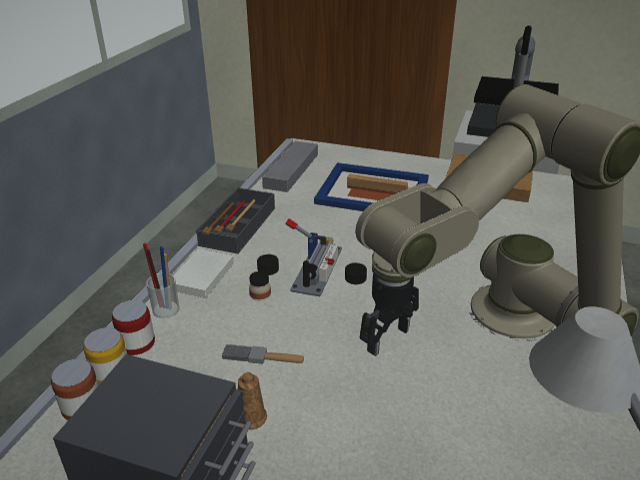

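View pics/t0.png

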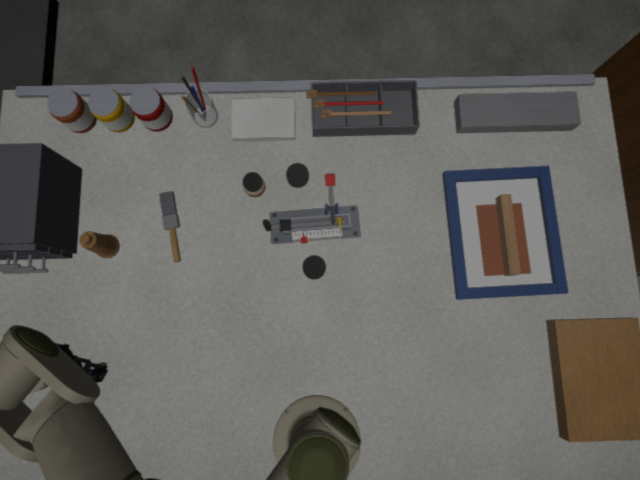

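The side view shows the gauge near (315,260). The top view shows it at about (315,225), with the paddle at (330,180), the handle at about (268,225) and the red mark at (304,238). Next I'll zoom in.

```bash
python3 - <<'E'
from h import *
a=cv2.imread('pics/t0.png')[160:285,225:385]; cv2.imwrite('pics/t0z.png',cv2.resize(a,None,fx=5,fy=4.8,interpolation=cv2.INTER_CUBIC))
a=cv2.imread('pics/s0.png')[205:305,240:380]; cv2.imwrite('pics/s0z.png',cv2.resize(a,None,fx=5.6,fy=5.6,interpolation=cv2.INTER_CUBIC))
for n,f,box in(('top','t0',(225,385,160,285)),('side','s0',(240,380,205,305))):
    z=np.load(f'pics/{f}.npz');p=z['p'];d=z['d'];hsv=cv2.cvtColor(p,cv2.COLOR_RGB2HSV)
    H,S,V=[hsv[...,i].astype(int) for i in range(3)]
    for nm,m in(('red',((H<8)|(H>172))&(S>150)&(V>70)),('yel',(H>18)&(H<34)&(S>110)&(V>70)),('blue',(H>105)&(H<125)&(S>120))):
        mm=np.zeros(m.shape,np.uint8);x0,x1,y0,y1=box;mm[y0:y1,x0:x1]=m[y0:y1,x0:x1]
        k,l,st,c=cv2.connectedComponentsWithStats(mm)
        for i in range(1,k):
            if st[i,4]<3:continue
            v,u=np.where(l==i);P=pts(n,np.c_[u,v],d[v,u])
            print(n,nm,st[i],c[i].round(1),np.median(P,0).round(1),P.min(0).round(),P.max(0).round())
E
```

```text
top red [326 174   8  11  81] [329.5 179.4] [663.1 -52.4 122.3] [652. -61. 112.] [675. -42. 132.]
top red [301 237   6   6  26] [303.6 239.5] [516.4  20.4  67.1] [510.  14.  61.] [523.  27.  76.]
top yel [337 217   5  13  41] [339.1 221.3] [563.5 -75.3  68.8] [541. -81.  34.] [575. -70.  73.]
side red [240 205   2   2   3] [240.3 205.3] [ 893.1 -180.3   72.4] [ 890. -182.   71.] [ 895. -178.   74.]
side red [286 219  11  10  60] [291.  223.5] [661.8 -46.3 122.6] [648. -65. 106.] [675. -37. 134.]
side red [327 259   7   6  29] [330.1 261. ] [513.7  24.8  69.3] [507.  14.  58.] [524.  35.  76.]
side yel [326 238   8   4  18] [328.6 239.6] [556.2 -79.8  69.7] [ 538. -107.   49.] [564. -65.  78.]
side blue [327 205  42   6 136] [351.4 206.5] [ 563.3 -385.2   14. ] [ 510. -398.   -1.] [ 658. -373.   33.]
side blue [311 233   3   1   3] [312. 233.] [603.5 -72.4  87. ] [601. -75.  86.] [605. -68.  89.]
side blue [308 238   9  21 107] [311.3 246.1] [595.7 -41.5  59.3] [585. -78.  16.] [607. -30.  93.]
```

View pics/t0z.png

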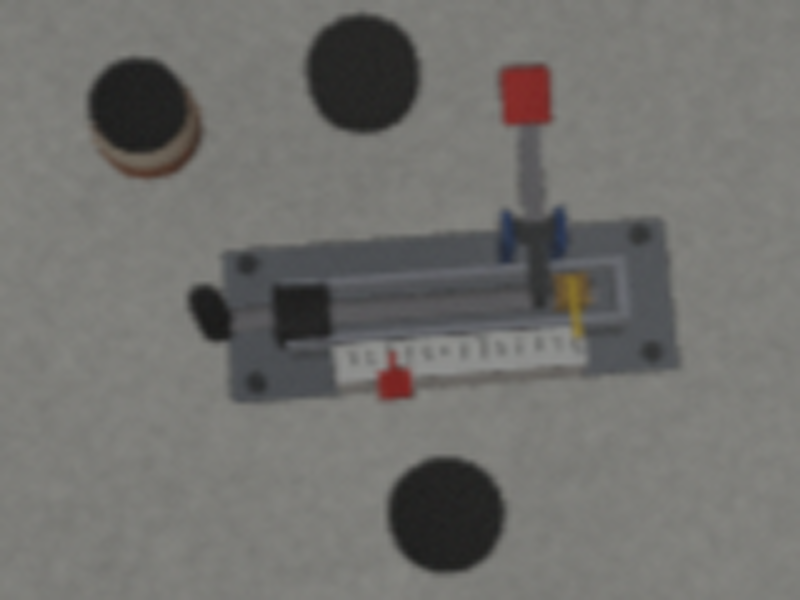

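View pics/s0z.png

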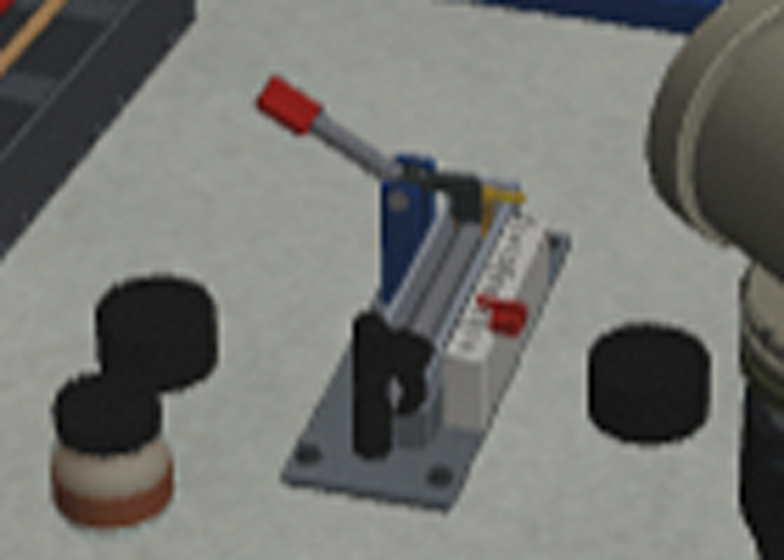

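```bash
cat > m.py <<'E'
from h import *
def Z(x,y): return [225+x/5-.4,160+y/4.8-.4]
C=plane('top',[Z(*q) for q in((222,252),(663,217),(680,367),(233,402))],10)
print(C.round(1)); print([np.linalg.norm(C[i]-C[(i+1)%4]).round(1) for i in range(4)])
yv=(C[0]+C[3]-C[1]-C[2])[:2]; yv/=np.linalg.norm(yv); xv=np.array([yv[1],-yv[0]])
cen=C.mean(0)[:2]; print('yaw',np.arctan2(-yv[0],yv[1]),'cen',cen)
def G(P): P=np.atleast_2d(P)[:,:2]-cen; return np.c_[P@xv,P@yv].round(1)
for nm,q,h in(('paddle',(525,95),127),('pointer tip',(579,337),68),('mark tip',(392,351),68),('mark blk',(394,384),70),('handle top',(203,297),116),('bush l',(276,313),68),('bush r',(330,310),68),('sleeve end',(625,293),58),('blueL',(505,235),88),('blueR',(560,232),88)):
    P=plane('top',Z(*q),h); print(nm,P.round(1),G(P))
z=np.load('pics/t0.npz');d=z['d'];p=z['p']
for (v,u) in ((160+297/4.8,225+203/5),):
  print(d[int(v)-2:int(v)+4,int(u)-3:int(u)+5])
E
python3 m.py
```

```text
[[ 606.2  115.9   10. ]
 [ 620.4 -132.    10. ]
 [ 531.1 -137.5   10. ]
 [ 517.5  110.8   10. ]]
[np.float64(248.4), np.float64(89.5), np.float64(248.7), np.float64(88.8)]
yaw 0.055952724656507455 cen [568.79007665 -10.69710983]
paddle [[661.8 -51.4 127. ]] [[ 90.6 -45.8]]
pointer tip [[539.8 -78.1  68. ]] [[-32.7 -65.7]]
mark tip [[534.7  21.3  68. ]] [[-32.3  33.9]]
mark blk [[515.9  20.7  70. ]] [[-51.1  34.3]]
handle top [[558.1 116.4 116. ]] [[ -3.6 127.5]]
bush l [[557.8  82.4  68. ]] [[-5.8 93.6]]
bush r [[558.7  53.7  68. ]] [[-6.5 64.9]]
sleeve end [[ 566.  -104.5   58. ]] [[ -8.1 -93.5]]
blueL [[594.1 -40.   88. ]] [[ 23.6 -30.6]]
blueR [[595. -69.  88.]] [[ 22.9 -59.7]]
[[1291.3197 1293.4727 1175.209  1174.332  1175.5505 1289.0701 1286.7722
  1278.1466]
 [1287.4126 1172.7472 1172.338  1167.3209 1167.0123 1173.8153 1290.4352
  1285.8506]
 [1176.2902 1172.1322 1169.3947 1169.6632 1172.806  1172.4896 1176.3218
  1280.152 ]
 [1171.2239 1170.3563 1173.3063 1166.6554 1169.3239    0.     1173.2495
  1284.3594]
 [1169.8989 1172.0883 1173.1251 1171.9872 1170.1482 1170.168  1176.7424
  1189.8555]
 [1287.335  1171.3373 1170.8265 1170.7933 1171.7592 1173.2026 1171.4242
  1191.9105]]
```

Gauge fit: the plate measures 248.5 x 89 mm against 250 x 90, and yaw is about 0.056 rad. The paddle is near (662,-52), the handle near (560,116), and the required pull is about 100 mm. I'll move above the paddle with the fingers shut.

Request:
apply_moves:
  steps:
    - [-1,0.3,-0.4,0,0.03]
    - [-1,0.6,-0.8,0,0.07]
    - [-1,0.75,-1,0,0.11]
    - [-1,0.75,-1,0,0.15]
    - [-1,0.75,-1,0,0.164]
    - [-1,0.75,-1,0,0.164]
  newtons: 60

```text
t: 0.7
tool_pos: [333.6, 372.5, 238.5]
ee_rot: [[-0.001, -0.998, -0.056], [-0.002, -0.056, 0.998], [-1.0, 0.001, -0.002]]
ft_force: [-0.3, 0.1, 0.9]
grip_width: 0.001
```

Request:
apply_moves:
  steps:
    - [-1,0.28,-0.36,0,0]
    - [-1,0.55,-0.7,0,0]
    - [-1,0.8,-1,0,0]
    - [-1,0.8,-1,0,0]

```text
t: 1.1
tool_pos: [432.3, 249.3, 238.1]
ee_rot: [[-0.0, -0.999, -0.05], [-0.003, -0.05, 0.999], [-1.0, 0.001, -0.003]]
ft_force: [-0.6, 0.5, -0.2]
grip_width: -0.001
```

Request:
apply_moves:
  steps:
    - [-1,0.28,-0.36,0,0]
    - [-1,0.55,-0.7,0,0]
    - [-1,0.8,-1,0,0]
    - [-1,0.8,-1,0,0]

```text
t: 1.5
tool_pos: [530.6, 126.4, 237.4]
ee_rot: [[-0.001, -0.999, -0.045], [-0.003, -0.045, 0.999], [-1.0, 0.001, -0.003]]
ft_force: [-0.2, 1.3, 0.0]
grip_width: -0.001
```

Request:
apply_moves:
  steps:
    - [-1,0.28,-0.36,0,0]
    - [-1,0.55,-0.7,0,0]
    - [-1,0.8,-1,0,0]
    - [-1,0.8,-1,0,0]

```text
t: 1.9
tool_pos: [628.5, 3.5, 236.1]
ee_rot: [[-0.001, -0.999, -0.041], [-0.004, -0.041, 0.999], [-1.0, 0.002, -0.004]]
ft_force: [-0.1, 0.7, 0.6]
grip_width: -0.001
```

Request:
apply_moves:
  steps:
    - [-1,0.16,-0.23,0,0.005]
    - [-1,0.31,-0.46,0,0.005]
    - [-1,0.31,-0.46,-0.3,0.005]
    - [-1,0.31,-0.46,-0.6,0.005]
    - [-1,0.31,-0.46,-0.6,0.005]
    - [-1,0.31,-0.46,-0.6,0.005]

```text
t: 2.5
tool_pos: [665.8, -50.5, 164.9]
ee_rot: [[-0.002, -0.998, -0.057], [-0.004, -0.057, 0.998], [-1.0, 0.002, -0.004]]
ft_force: [-0.4, 0.2, 1.1]
grip_width: 0.003
```

```bash
python3 - <<'E'
from h import *
cap('side','s1');cap('top','t1')
a=cv2.imread('pics/s1.png')[165:305,220:400]; b=cv2.imread('pics/t1.png')[140:280,240:420]
cv2.imwrite('pics/z1.png',np.vstack([cv2.resize(a,None,fx=2.14*1.0,fy=2.14,interpolation=cv2.INTER_CUBIC),cv2.resize(b,None,fx=2.14,fy=2.14,interpolation=cv2.INTER_CUBIC)]))
E
```

```text
(no output)
```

View pics/z1.png

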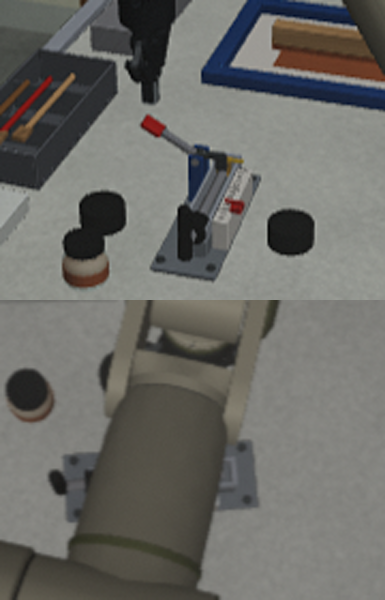

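In the side view the shut fingertips (about 150,98) are right above the paddle (152,125). I'll press down gradually.

Request:
apply_moves:
  steps:
    - [-1,0,-0.01,-0.1,0]
    - [-1,0,-0.01,-0.2,0]
    - [-1,0,-0.01,-0.3,0]
    - [-1,0,-0.01,-0.4,0]
    - [-1,0,-0.01,-0.5,0]
    - [-1,0,-0.01,-0.5,0]

```text
t: 3.2
tool_pos: [665.7, -52.2, 104.2]
ee_rot: [[-0.001, -0.998, -0.057], [-0.004, -0.057, 0.998], [-1.0, 0.002, -0.004]]
ft_force: [0.5, 0.8, -0.9]
grip_width: 0.003
```

Request:
apply_moves:
  steps:
    - [-1,0,0,-0.04,0]
    - [-1,0,0,-0.08,0]
    - [-1,0,0,-0.12,0]
    - [-1,0,0,-0.12,0]

```text
t: 3.6
tool_pos: [665.4, -52.1, 89.2]
ee_rot: [[-0.002, -0.998, -0.057], [-0.004, -0.057, 0.998], [-1.0, 0.003, -0.004]]
ft_force: [-0.1, -0.3, 0.4]
grip_width: -0.005
```

Request:
apply_moves:
  steps:
    - [-1,0,0,-0.02,0]
    - [-1,0,0,-0.04,0]
    - [-1,0,0,-0.05,0]
    - [-1,0,0,-0.05,0]

```text
t: 4.0
tool_pos: [665.6, -52.2, 85.8]
ee_rot: [[-0.0, -0.998, -0.057], [-0.005, -0.057, 0.998], [-1.0, 0.001, -0.004]]
ft_force: [-5.9, 0.6, 15.8]
grip_width: -0.002
```

```bash
python3 - <<'E'
from h import *
cap('side','s2')
a=cv2.imread('pics/s2.png')[185:305,230:380]
cv2.imwrite('pics/z2.png',cv2.resize(a,None,fx=4.5,fy=4.5,interpolation=cv2.INTER_CUBIC))
E
```

```text
(no output)
```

View pics/z2.png

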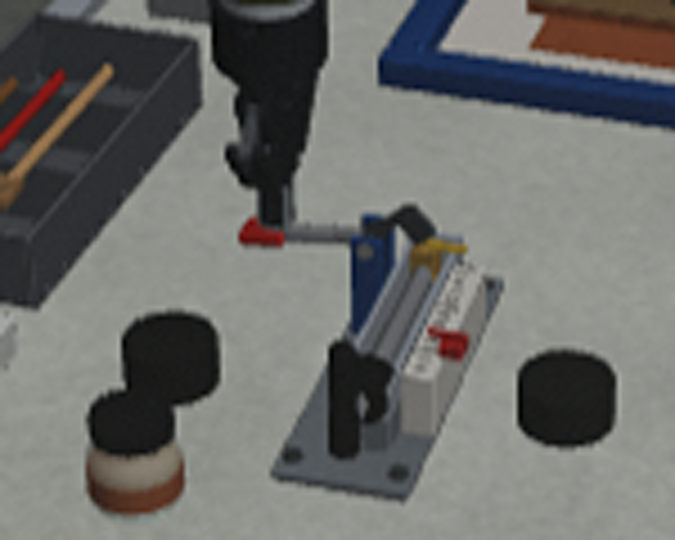

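The lever is horizontal and slightly dipped, and the force stepped to 16 N at the stop with tip height 78 mm against 77 expected. Next I'll lift off and look again.

Request:
apply_moves:
  steps:
    - [-1,0,0,0.3,0]
    - [-1,0,0,0.6,0]
    - [-1,0,0,0.75,0]
    - [-1,-0.2,0.3,0.75,0]
    - [0,-0.45,0.6,0.75,0]
    - [0.2,-0.7,0.95,0.75,0]
    - [0.2,-0.7,1,0.75,0]

```text
t: 4.75
tool_pos: [578.2, 71.5, 176.1]
ee_rot: [[-0.003, -0.998, -0.061], [-0.004, -0.061, 0.998], [-1.0, 0.003, -0.003]]
ft_force: [0.3, -0.0, -0.2]
grip_width: 0.51
```

```bash
python3 - <<'E'
from h import *
print(get_state()['grip_width'])
p,d=cap('side','s3')
a=cv2.imread('pics/s3.png')[185:305,230:380]
cv2.imwrite('pics/z3.png',cv2.resize(a,None,fx=5,fy=5,interpolation=cv2.INTER_CUBIC))
# handle from first side picture, depth
z=np.load('pics/s0.npz');p=z['p'];d=z['d']
v,u=np.mgrid[255:292,300:312];v=v.ravel();u=u.ravel()
m=(p[v,u].max(1)<45)&(d[v,u]>0);P=pts('side',np.c_[u,v][m],d[v,u][m])
k=(P[:,2]>75)&(P[:,2]<112)
for lo in(40,60,80,95,105):
    k=(P[:,2]>lo)&(P[:,2]<lo+15); print(lo,k.sum(),P[k].mean(0).round(1),P[k].min(0).round(),P[k].max(0).round())
E
```

```text
0.5096211628542555
40 30 [553.5 116.8  47. ] [546.  76.  40.] [563. 128.  55.]
60 58 [555.  101.1  67.1] [545.  56.  60.] [567. 129.  75.]
80 27 [553.1 121.8  87.2] [546. 113.  80.] [561. 130.  94.]
95 30 [554.1 121.4 102.6] [547. 114.  95.] [563. 130. 110.]
105 28 [554.1 120.3 112.4] [546. 106. 105.] [562. 128. 119.]
```

View pics/z3.png

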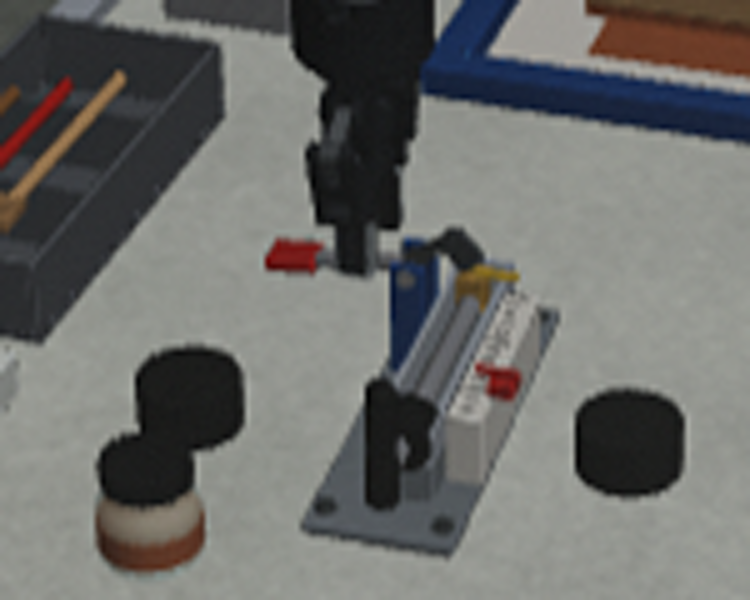

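The lever stays down. The side depth puts the handle axis at about (555,115) and the top view gives about (557,116), so I'll use (556,116).

Request:
apply_moves:
  steps:
    - [0.3,-0.1,0.2,0,0]
    - [0.3,-0.18,0.37,0,0]
    - [0.3,-0.18,0.37,0,0]
    - [0.3,-0.18,0.37,-0.15,0]
    - [0.3,-0.18,0.37,-0.3,0]
    - [0.3,-0.18,0.37,-0.3,0]

```text
t: 5.4
tool_pos: [558.1, 113.8, 138.0]
ee_rot: [[-0.005, -0.998, -0.059], [-0.004, -0.059, 0.998], [-1.0, 0.006, -0.004]]
ft_force: [-1.1, -0.1, 0.8]
grip_width: 0.65
```

```bash
python3 - <<'E'
from h import *
p,d=cap('side','s4')
a=cv2.imread('pics/s4.png')[185:305,230:380]
cv2.imwrite('pics/z4.png',cv2.resize(a,None,fx=5,fy=5,interpolation=cv2.INTER_CUBIC))
E
```

```text
(no output)
```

View pics/z4.png

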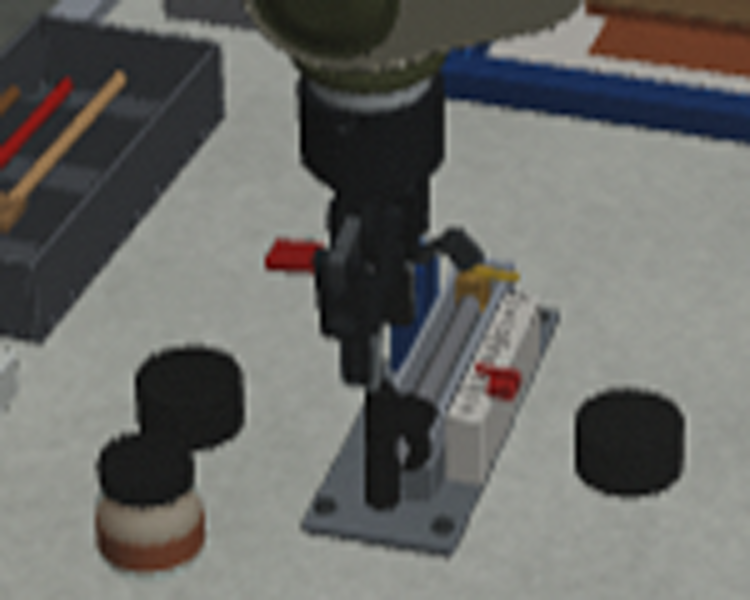

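The front finger hangs in front of the handle and the rear finger behind it. I'll descend and close.

Request:
apply_moves:
  steps:
    - [0.3,-0.01,0.02,-0.1,0]
    - [0.3,-0.01,0.02,-0.2,0]
    - [0.3,-0.01,0.02,-0.3,0]
    - [0.3,-0.01,0.02,-0.41,0]
    - [0.3,-0.01,0.02,-0.43,0]
    - [0.3,-0.01,0.02,-0.43,0]

```text
t: 6.05
tool_pos: [557.3, 116.3, 87.4]
ee_rot: [[-0.004, -0.998, -0.059], [-0.004, -0.059, 0.998], [-1.0, 0.004, -0.004]]
ft_force: [-0.4, 0.0, -0.3]
grip_width: 0.65
```

Request:
apply_moves:
  steps:
    - [-0.2,0,0,0,0]
    - [-0.4,0,0,0,0]
    - [-0.5,0,0,0,0]
    - [-0.7,0,0,0,0]
    - [-1,0,0,0,0]
    - [-1,0,0,0,0]
    - [-1,0,0,0,0]
    - [-1,0,0,0,0]
  newtons: 50

```text
t: 6.85
tool_pos: [557.5, 116.4, 87.9]
ee_rot: [[-0.003, -0.998, -0.059], [-0.004, -0.059, 0.998], [-1.0, 0.004, -0.004]]
ft_force: [-1.8, 0.7, 6.4]
grip_width: 0.198
```

```bash
python3 - <<'E'
from h import *
p,d=cap('side','s5')
a=cv2.imread('pics/s5.png')[185:305,230:380]
cv2.imwrite('pics/z5.png',cv2.resize(a,None,fx=5,fy=5,interpolation=cv2.INTER_CUBIC))
E
```

```text
(no output)
```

View pics/z5.png

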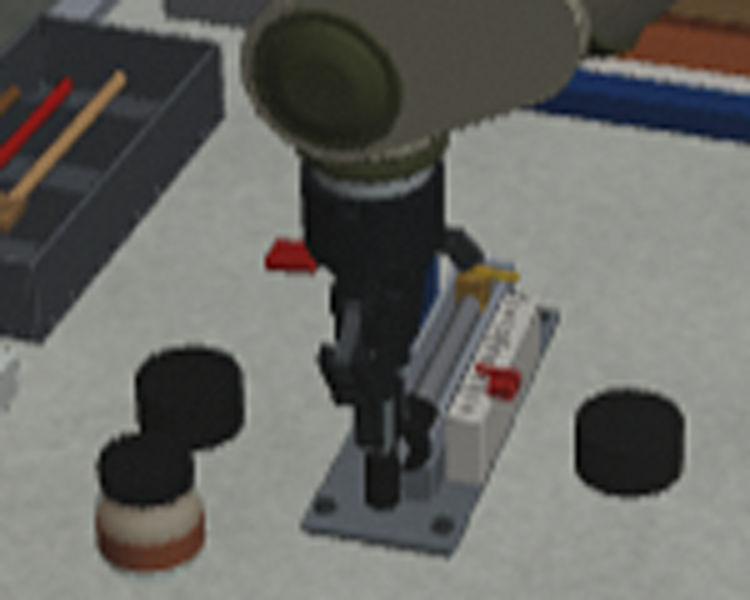

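The handle is gripped, with a width of about 17 mm. I'll pull partway first.

Request:
apply_moves:
  steps:
    - [-1,-0.006,0.1,0,0]
    - [-1,-0.011,0.2,0,0]
    - [-1,-0.022,0.4,0,0]
    - [-1,-0.033,0.6,0,0]
    - [-1,-0.039,0.7,0,0]
    - [-1,-0.039,0.7,0,0]
    - [-1,-0.039,0.7,0,0]
  newtons: 60

```text
t: 7.6
tool_pos: [552.8, 200.1, 87.9]
ee_rot: [[-0.003, -0.998, -0.06], [-0.005, -0.06, 0.998], [-1.0, 0.004, -0.005]]
ft_force: [-1.3, -6.7, 4.1]
grip_width: 0.19
```

```bash
python3 - <<'E'
from h import *
cap('side','s6');cap('top','t6')
a=cv2.imread('pics/s6.png')[185:305,230:380];b=cv2.imread('pics/t6.png')[180:280,230:380]
cv2.imwrite('pics/z6.png',cv2.resize(a,None,fx=5,fy=5,interpolation=cv2.INTER_CUBIC))
cv2.imwrite('pics/y6.png',cv2.resize(b,None,fx=5,fy=5,interpolation=cv2.INTER_CUBIC))
E
```

```text
(no output)
```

View pics/z6.png

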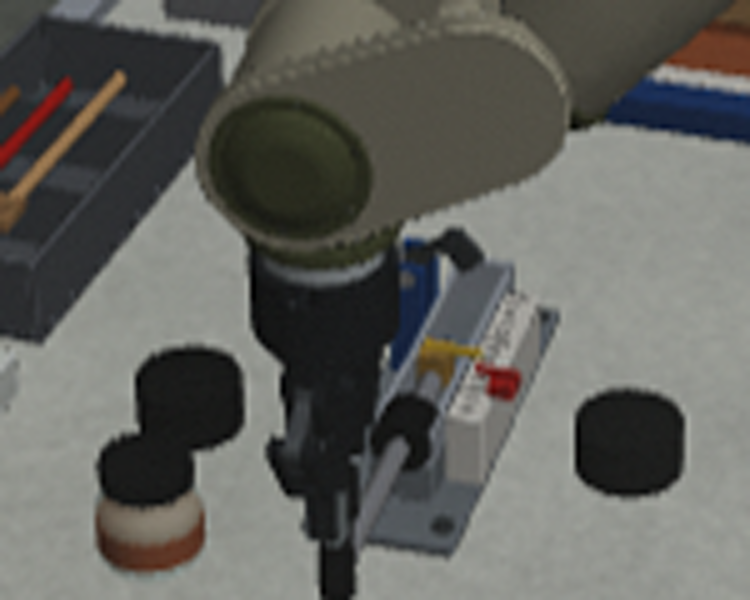

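View pics/y6.png

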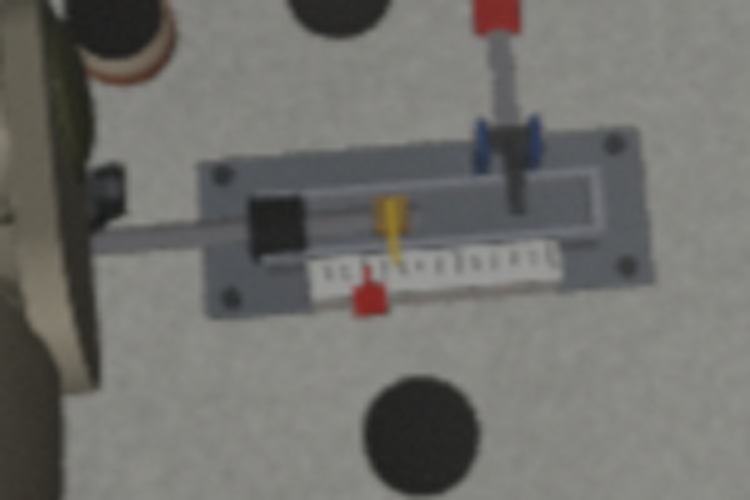

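The pointer (398,263) and mark tip (367,268) are about 6 px apart in the top view, which is about 16 mm still to go. I'll pull most of it, then measure finely.

Request:
apply_moves:
  steps:
    - [-1,-0.003,0.04,0,0]
    - [-1,-0.005,0.08,0,0]
    - [-1,-0.006,0.11,0,0]
    - [-1,-0.006,0.11,0,0]
    - [-1,-0.006,0.11,0,0]

```text
t: 8.2
tool_pos: [552.1, 211.9, 87.9]
ee_rot: [[-0.004, -0.998, -0.059], [-0.007, -0.059, 0.998], [-1.0, 0.004, -0.007]]
ft_force: [-0.1, -7.5, 2.8]
grip_width: 0.193
```

```bash
cat > fine.py <<'E'
from h import *
import sys
k=sys.argv[1]
# average several frames
res={}
for n,box in(('side',(305,245,345,275)),('top',(280,215,330,245))):
    ps=[vision.capture(n)[0].astype(float) for _ in range(4)]
    p=np.mean(ps,0); np.save(f'pics/{n}{k}.npy',p)
    x0,y0,x1,y1=box
    a=p[y0:y1,x0:x1,::-1]
    cv2.imwrite(f'pics/{n}{k}.png',cv2.resize(np.clip(a,0,255).astype(np.uint8),None,fx=15,fy=15,interpolation=cv2.INTER_CUBIC))
E
python3 fine.py 7
```

```text
(no output)
```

View pics/side7.png

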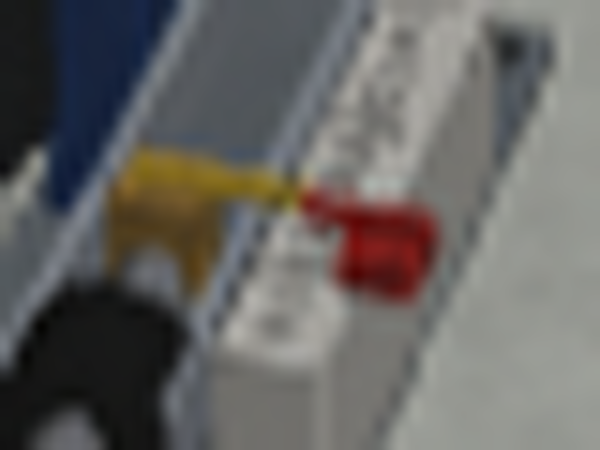

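View pics/top7.png

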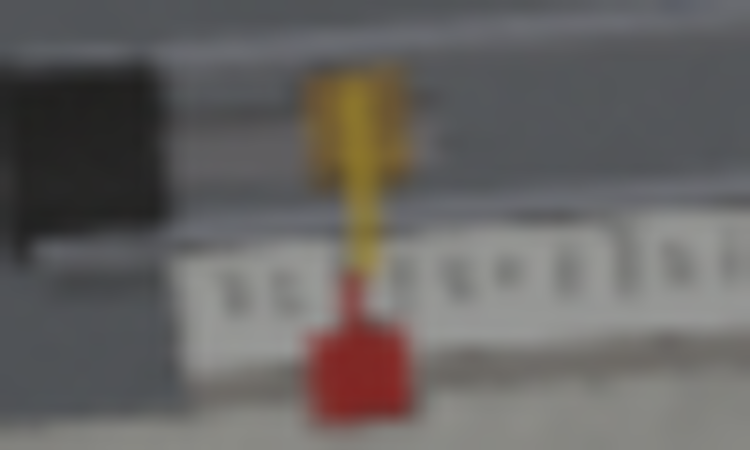

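```bash
cat > meas.py <<'E'
from h import *
import sys
k=sys.argv[1]
m_cen=np.array([568.79,-10.70]);yaw=.057
yv=np.array([-np.sin(yaw),np.cos(yaw)]);xv=np.array([np.cos(yaw),np.sin(yaw)])
def G(P,o=m_cen-5*xv+65*yv): P=P[:,:2]-o; return np.c_[P@xv,P@yv]
p=np.load(f'pics/top{k}.npy')
R,Gc,B=p[...,0],p[...,1],p[...,2]
ye=np.clip(np.minimum(R,Gc)-B-15,0,None); re=np.clip(R-Gc-25,0,None)
for nm,w in(('yel',ye),('red',re)):
    for v in range(216,246):
        row=w[v,285:325]
        if row.sum()<40: continue
        u=285+(row*np.arange(40)).sum()/row.sum()
        h=68 if v<238 else 70
        print(nm,v,round(row.sum()),round(u,2),G(plane('top',[u,v],h)).round(1))
p=np.load(f'pics/side{k}.npy')
R,Gc,B=p[...,0],p[...,1],p[...,2]
ye=np.clip(np.minimum(R,Gc)-B-25,0,None); re=np.clip(R-Gc-30,0,None)
for nm,w in(('yel',ye),('red',re)):
    for u in range(312,335):
        col=w[250:268,u]
        if col.sum()<40: continue
        v=250+(col*np.arange(18)).sum()/col.sum()
        print('side',nm,u,round(col.sum()),round(v,2),G(plane('side',[u,v],68)).round(1))
E
python3 meas.py 7
```

```text
yel 220 123 303.34 [[  7.  -34.8]]
yel 221 194 303.19 [[  4.3 -34.2]]
yel 222 207 303.17 [[  1.6 -33.9]]
yel 223 210 303.25 [[ -1.1 -33.9]]
yel 224 210 303.49 [[ -3.8 -34.3]]
yel 225 216 303.61 [[ -6.6 -34.4]]
yel 226 168 303.66 [[ -9.3 -34.3]]
yel 227 109 303.67 [[-12.  -34.1]]
yel 228 70 303.67 [[-14.7 -33.9]]
yel 229 64 303.78 [[-17.4 -34. ]]
yel 230 67 303.8 [[-20.1 -33.8]]
yel 231 72 303.82 [[-22.8 -33.6]]
yel 232 64 303.84 [[-25.5 -33.5]]
red 236 50 303.3 [[-36.1 -31.1]]
red 237 248 303.61 [[-38.8 -31.7]]
red 238 356 303.51 [[-41.8 -31.3]]
red 239 382 303.51 [[-44.4 -31.1]]
red 240 388 303.52 [[-47.1 -30.9]]
red 241 367 303.65 [[-49.8 -31. ]]
red 242 225 303.37 [[-52.4 -30. ]]
side yel 313 74 257.23 [[  5.3 -32.2]]
side yel 314 134 256.28 [[  3.9 -37.6]]
side yel 315 127 256.54 [[  0.7 -37.1]]
side yel 316 146 256.74 [[ -2.4 -36.8]]
side yel 317 131 257.22 [[ -5.8 -35.2]]
side yel 318 147 257.86 [[ -9.5 -32.9]]
side yel 319 98 256.66 [[-10.7 -39.5]]
side yel 320 72 256.75 [[-13.6 -39.8]]
side yel 321 63 256.76 [[-16.4 -40.5]]
side yel 322 78 256.91 [[-19.4 -40.5]]
side yel 323 55 257.3 [[-22.7 -39.4]]
side yel 324 59 257.57 [[-25.9 -38.8]]
side red 325 56 258.0 [[-29.2 -37.4]]
side red 326 61 258.34 [[-32.5 -36.5]]
side red 327 86 259.85 [[-37.2 -29.9]]
side red 328 284 260.62 [[-41. -27.]]
side red 329 248 260.95 [[-44.2 -26.1]]
side red 330 247 260.98 [[-47.  -26.7]]
side red 331 257 261.24 [[-50.1 -26.2]]
side red 332 269 261.42 [[-53.1 -26.1]]
side red 333 116 260.28 [[-54.4 -32.3]]
```

```bash
cat > m2.py <<'E'
from meas import *
print('----')
p=np.load(f'pics/top{k}.npy')
print(np.round(p[230:238,299:308,0]-p[230:238,299:308,1]));print(np.round(np.minimum(p[228:236,299:308,0],p[228:236,299:308,1])-p[228:236,299:308,2]))
for nm,w0,rows in(('red',p[...,0]-p[...,1],range(233,237)),('yel',np.minimum(p[...,0],p[...,1])-p[...,2],range(227,234))):
    for v in rows:
        row=w0[v,299:308]; row=np.clip(row-np.median(np.r_[row[:2],row[-2:]])-2,0,None)
        u=299+(row*np.arange(9)).sum()/row.sum(); print(nm,v,round(u,2),G(plane('top',[u,v],68)).round(1))
E
python3 m2.py 7 | sed -n '/----/,$p'
```

```text
----
[[-1. -2. -2.  0. 10. 14.  8.  0. -1.]
 [-2. -1. -2.  1. 10. 14.  7. -0. -0.]
 [-1. -1.  0.  2. 11. 16.  7.  0. -0.]
 [-0. -1.  1. 14. 39. 22.  4.  0. -1.]
 [-1. -1.  1. 22. 53. 22.  2.  0. -0.]
 [-0. -1.  2. 24. 54. 22.  3.  2. -0.]
 [-0.  2.  5. 24. 60. 40. 22. 21.  8.]
 [ 2. 26. 49. 64. 80. 77. 70. 58. 20.]]
[[-6. -4. -1.  4. 42. 54. 19. -1. -6.]
 [-8. -7. -7. -2. 33. 56. 20. -3. -6.]
 [-6. -6. -5.  0. 35. 56. 22.  1. -2.]
 [-0.  1.  0.  4. 36. 58. 23.  4.  2.]
 [ 2.  2.  2.  5. 33. 53. 23.  5.  2.]
 [ 2.  2.  2.  4. 15. 22. 12.  3.  2.]
 [ 2.  2.  3.  3.  4.  5.  4.  2.  1.]
 [ 2.  0.  2.  2.  2.  2.  2.  1.  2.]]
red 233 303.19 [[-28.  -31.5]]
red 234 303.01 [[-30.6 -30.8]]
red 235 303.02 [[-33.3 -30.6]]
red 236 303.7 [[-36.1 -32.2]]
yel 227 303.56 [[-12.  -33.8]]
yel 228 303.72 [[-14.7 -34. ]]
yel 229 303.87 [[-17.4 -34.2]]
yel 230 303.9 [[-20.1 -34. ]]
yel 231 303.89 [[-22.8 -33.8]]
yel 232 303.89 [[-25.5 -33.6]]
yel 233 303.91 [[-28.2 -33.4]]
```

Request:
apply_moves:
  steps:
    - [-1,-0.001,0.013,0,0]
    - [-1,-0.001,0.023,0,0]
    - [-1,-0.001,0.023,0,0]
    - [-1,-0.001,0.023,0,0]

```text
t: 9.0
tool_pos: [552.0, 213.5, 87.9]
ee_rot: [[-0.004, -0.998, -0.059], [-0.008, -0.059, 0.998], [-1.0, 0.005, -0.008]]
ft_force: [-1.8, -7.9, 3.7]
grip_width: 0.19
```

```bash
python3 fine.py 8; python3 m2.py 8 | egrep -v '^yel 22[0-4]'; python3 -c "
from h import *
s=get_state();print(s['tool_pos'],s['ft_force'],s['t'])"
```

```text
yel 225 198 302.87 [[ -6.4 -32.4]]
yel 226 161 302.89 [[ -9.1 -32.3]]
yel 227 113 302.91 [[-11.8 -32.1]]
yel 228 71 303.03 [[-14.5 -32.2]]
yel 229 59 303.07 [[-17.2 -32.1]]
yel 230 72 303.25 [[-20.  -32.3]]
yel 231 61 303.4 [[-22.7 -32.5]]
yel 232 52 303.39 [[-25.4 -32.3]]
red 236 50 303.3 [[-36.1 -31.1]]
red 237 247 303.61 [[-38.8 -31.8]]
red 238 357 303.5 [[-41.8 -31.3]]
red 239 387 303.53 [[-44.4 -31.1]]
red 240 391 303.51 [[-47.1 -30.8]]
red 241 365 303.66 [[-49.8 -31. ]]
red 242 225 303.37 [[-52.4 -30. ]]
side yel 313 92 257.48 [[  5. -31.]]
side yel 314 145 256.53 [[  3.5 -36.3]]
side yel 315 127 257.01 [[  0.1 -34.8]]
side yel 316 135 257.38 [[ -3.3 -33.7]]
side yel 317 145 257.44 [[ -6.1 -34.2]]
side yel 318 122 257.32 [[ -8.8 -35.5]]
side yel 319 90 256.97 [[-11.1 -37.9]]
side yel 320 76 256.96 [[-13.9 -38.8]]
side yel 321 63 257.4 [[-17.3 -37.3]]
side yel 322 70 257.62 [[-20.3 -37. ]]
side yel 323 80 257.6 [[-23.1 -37.9]]
side yel 324 72 257.71 [[-26.1 -38.1]]
side red 325 51 258.08 [[-29.3 -37. ]]
side red 326 61 258.34 [[-32.5 -36.5]]
side red 327 87 259.85 [[-37.2 -29.9]
[... 590 characters left out ...]
. -7.]
 [-8. -8. -4. 22. 56. 26. -2. -6. -7.]
 [-6. -5. -2. 20. 58. 38.  6. -0. -2.]
 [ 0.  0.  2. 15. 51. 40. 13.  2.  1.]
 [ 1.  2.  2. 12. 47. 36. 12.  3.  1.]
 [ 2.  2.  3.  5. 18. 12.  5.  2.  2.]
 [ 2.  2.  3.  3.  4.  3.  2.  1.  1.]
 [ 1.  1.  2.  2.  3.  2.  2.  2.  2.]]
red 233 303.06 [[-28.  -31.2]]
red 234 302.97 [[-30.6 -30.7]]
red 235 303.0 [[-33.3 -30.6]]
red 236 303.7 [[-36.1 -32.2]]
yel 227 302.87 [[-11.8 -32. ]]
yel 228 302.98 [[-14.5 -32.1]]
yel 229 303.06 [[-17.2 -32. ]]
yel 230 303.28 [[-20.  -32.4]]
yel 231 303.41 [[-22.7 -32.5]]
yel 232 303.44 [[-25.4 -32.4]]
yel 233 303.39 [[-28. -32.]]
[552.03438816 213.47545739  87.88412965] [-1.11806049 -7.73764403  3.0857984 ] 9.4
```

View pics/top8.png

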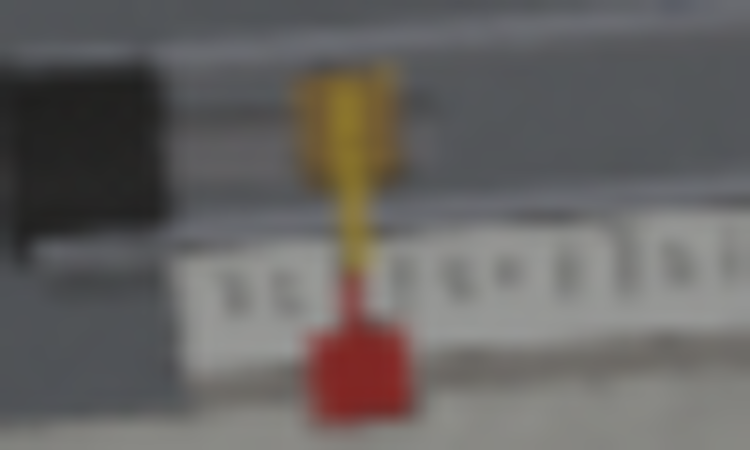

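View pics/side8.png

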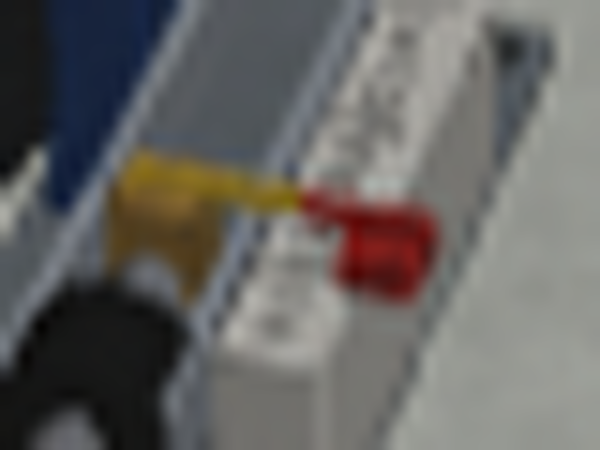

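Request:
apply_moves:
  steps:
    - [-1,-0.001,0.012,0,0]
    - [-1,-0.001,0.021,0,0]
    - [-1,-0.001,0.021,0,0]
    - [-1,-0.001,0.021,0,0]

```text
t: 9.8
tool_pos: [552.0, 214.9, 87.9]
ee_rot: [[-0.005, -0.998, -0.058], [-0.009, -0.058, 0.998], [-1.0, 0.005, -0.009]]
ft_force: [-0.3, -7.6, 2.9]
grip_width: 0.191
```

```bash
python3 fine.py 9; python3 m2.py 9 | egrep '^(red|yel 22[5-9]|yel 23|side (red 32[56]|yel))'; python3 -c "
from h import *
s=get_state();print(s['tool_pos'],s['ft_force'],s['t'])"
```

```text
yel 225 208 302.27 [[ -6.3 -30.8]]
yel 226 169 302.33 [[ -9.  -30.8]]
yel 227 115 302.35 [[-11.7 -30.6]]
yel 228 70 302.62 [[-14.4 -31.1]]
yel 229 58 302.63 [[-17.1 -30.9]]
yel 230 68 302.75 [[-19.8 -31. ]]
yel 231 69 302.86 [[-22.6 -31.1]]
yel 232 61 302.86 [[-25.2 -30.8]]
red 236 50 303.3 [[-36.1 -31.1]]
red 237 247 303.61 [[-38.8 -31.8]]
red 238 356 303.51 [[-41.8 -31.3]]
red 239 384 303.52 [[-44.4 -31.1]]
red 240 390 303.52 [[-47.1 -30.9]]
red 241 364 303.64 [[-49.8 -31. ]]
red 242 226 303.39 [[-52.4 -30.1]]
side yel 312 61 259.54 [[  4.9 -20.2]]
side yel 313 99 257.53 [[  4.9 -30.7]]
side yel 314 133 257.25 [[  2.5 -32.8]]
side yel 315 146 257.34 [[ -0.4 -33.1]]
side yel 316 136 257.34 [[ -3.2 -33.9]]
side yel 317 183 258.9 [[ -8.1 -27.1]]
side yel 318 138 257.7 [[ -9.3 -33.6]]
side yel 319 73 257.29 [[-11.5 -36.4]]
side yel 320 72 257.59 [[-14.7 -35.7]]
side yel 321 82 257.58 [[-17.5 -36.5]]
side yel 322 60 257.81 [[-20.6 -36.1]]
side yel 323 78 257.75 [[-23.3 -37.1]]
side yel 324 82 257.78 [[-26.1 -37.8]]
side red 325 52 258.06 [[-29.3 -37.2]]
side red 326 62 258.33 [[-32.5 -36.6]]
red 233 303.0 [[-28. -31.]]
red 234 302.98 [[-30.6 -30.7]]
red 235 302.99 [[-33.3 -30.6]]
red 236 303.71 [[-36.1 -32.2]]
yel 227 302.36 [[-11.7 -30.6]]
yel 228 302.66 [[-14.4 -31.2]]
yel 229 302.77 [[-17.2 -31.3]]
yel 230 302.87 [[-19.9 -31.3]]
yel 231 302.89 [[-22.6 -31.2]]
yel 232 302.9 [[-25.2 -31. ]]
yel 233 302.93 [[-27.9 -30.8]]
[551.94274912 214.92460771  87.8926786 ] [-0.53229858 -6.77990978  3.74905233] 10.2
```

View pics/top9.png

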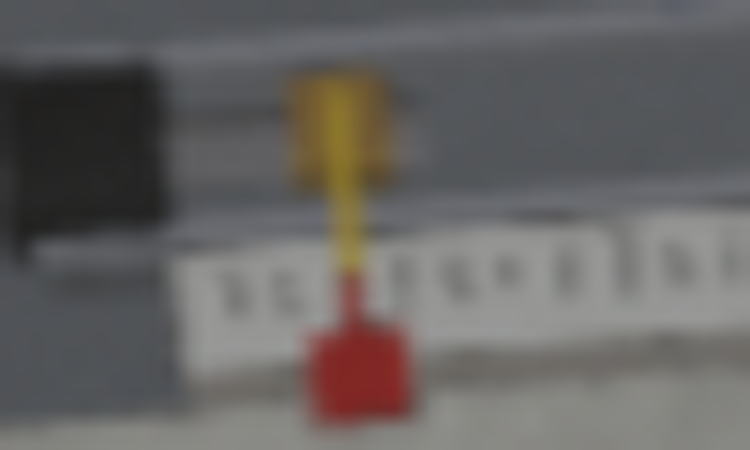

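View pics/side9.png

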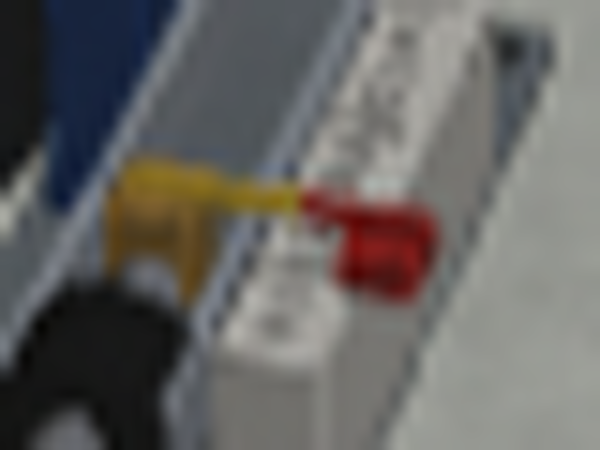

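The pointer and mark are in line in both views: -30.9 against -30.7 mm in the top view, and within about 0.5 mm in the side view. The red mark's pixels are unchanged throughout. One last check of the whole scene and the stillness.

Request:
apply_moves:
  steps:
    - [-1,0,0.01,0,0]
    - [-1,0,0.01,0,0]
    - [-1,0,0.01,0,0]

```text
t: 10.5
tool_pos: [551.9, 215.0, 87.9]
ee_rot: [[-0.005, -0.998, -0.058], [-0.011, -0.058, 0.998], [-1.0, 0.006, -0.01]]
ft_force: [-1.3, -8.7, 3.7]
grip_width: 0.191
```

```bash
python3 fine.py 10; python3 m2.py 10 | egrep '^(red 23[3-5]|yel 23|side (red 32[56]|yel 32))'; python3 -c "
from h import *
s=get_state();print(s['tool_pos'],s['ft_force'],s['t'],abs(s['qd']).max())
cap('top','t10')"
```

```text
yel 230 67 302.72 [[-19.8 -30.9]]
yel 231 61 302.76 [[-22.5 -30.8]]
yel 232 59 302.84 [[-25.2 -30.8]]
side yel 320 72 257.59 [[-14.7 -35.7]]
side yel 321 83 257.59 [[-17.5 -36.4]]
side yel 322 66 257.83 [[-20.6 -36. ]]
side yel 323 59 257.83 [[-23.4 -36.7]]
side yel 324 85 257.79 [[-26.2 -37.7]]
side red 325 53 258.07 [[-29.3 -37.1]]
side red 326 62 258.31 [[-32.4 -36.7]]
red 233 303.0 [[-28. -31.]]
red 234 302.98 [[-30.6 -30.7]]
red 235 303.02 [[-33.3 -30.6]]
yel 230 302.86 [[-19.9 -31.3]]
yel 231 302.83 [[-22.5 -31. ]]
yel 232 302.9 [[-25.2 -31. ]]
yel 233 302.88 [[-27.9 -30.7]]
[551.94255775 215.0389645   87.88674788] [-1.35610183 -7.91134691  3.59613583] 10.9 0.0012756464169130118
```

View pics/t10.png

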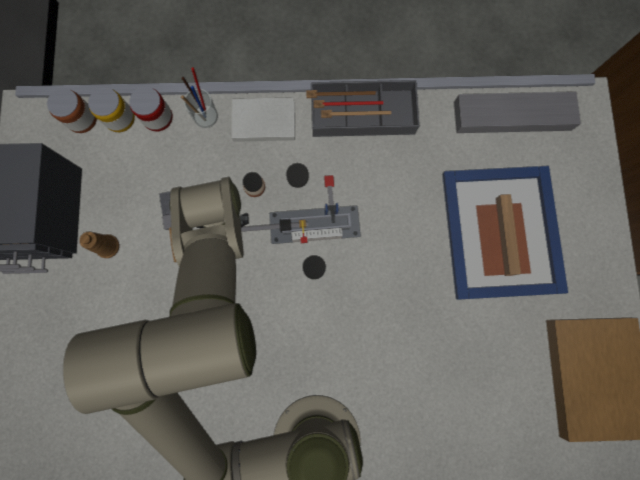

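The bystanders in view are where they were, the lever is still down (paddle at 329,181), and the arm is still. I'm handing in.

```bash
python3 -c "
from plant import *
print(job_done())"
```

```text
the job is handed in; nothing more can be done
None
```

I pressed the latch lever down to its stop and left it there. Then I gripped the handle and pulled the rod out about 98.5 mm, and the arm is still holding it there. The job was handed in at about 11 s.

- **Lever:** the force rose to 16 N at the stop, with the fingertips at 78 mm against about 77 mm expected. It was still down in the last top view.
- **Alignment:** in the top view the pointer and mark tip agree within about 0.3 mm. The side view is coarser and agrees within about 0.5 mm at the tips; further back along the pointer it reads up to about 1 mm off. My first estimate of the pull, before moving, was 99.6 mm, about 1 mm longer than the final value.
- **Red mark:** its pixels did not change through the fine pull.
- **Holding:** the arm was still at hand-in, with the spring pulling about 8 N.
- **Bystanders:** the weights, jar, screen, squeegee and yarn were where they started in the last top view. The brush was mostly hidden by the arm there, so I could not confirm it at the end; the arm never went low near it.

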